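Load stacked ointment jars into the mixer's adapters

ROBOT

A 6-joint arm with a two-finger parallel gripper is mounted at the origin on a cart in front of the work surface, level with it; the furniture and walls round the work are solid. World frame = base frame: x ahead of the robot, y to its left, z up, the work surface at z = 0. Lengths are in mm, angles in degrees, forces in N, time in s.
With the tool pointing down it reaches from about 350 to 850 mm from the base axis. Payload 8.1 kg.
Tool frame: the origin (TCP) lies midway between the tips of the shut fingers; the grasp point (between the pads) lies 19 mm behind it; x points along the fingers, y is the direction in which the jaws open and shut, and the axes are right-handed (so a half turn about x gives the same grasp; the last joint's range is limited). The gripper opens to 85 mm and grips with 20 to 120 N. Pads are 22 mm wide; open, the fingers measure 114 mm over their backs; the gripper's body (76 mm by 85 mm) begins 54 mm behind the grasp point. The pads swing forward as they close: fully open they stand 13 mm farther back than shut.
Start: joints at [62.429, 7.471, 85.268, -0, 87.261, -4.893], TCP at [231.307, 553.626, 231.292] pointing down, gripper open.
Joint ranges: [-169.43, 169.43], [-51.17, 129.36], [1.28, 143.12], [-76.62, 256.62], [0, 156.53], [-152.29, 152.29]. Speed limits (degrees/s): [136.94, 136.94, 159.86, 180, 180, 180].

INTERFACE

Orientations are given as [roll, pitch, yaw] about the fixed x, y, z axes, in that order (R = Rz(yaw) Ry(pitch) Rx(roll)).
In Python, from bench import r gives the robot as it stands.
- The arm moves only by the tool move_arm, never from a script. Its argument "deltas" is a list of rows, each a list of 2 entries, a list of its own where there are three numbers: the shift along the tool's x, y, z in mm, then the turn about the tool's x in degrees. A call has 1 to 12 rows; each row is the pose to reach, as a shift and turn from the pose measured when the call began, along the tool's axes at that moment; what a row does not reach only later rows make up. A row lasts 1/8 s, in which the tool goes at most 62.5 mm and 10.7 degrees, less where a joint would pass 70% of its speed; a pose out of reach is approached as far as the arm can. A call with a gripper value outside its range is refused whole. "jaw" is the opening, from -1 (shut) to 1 (fully open), set as the call begins (left out, the last holds). The fingers move at their own pace and stop on an object; "squeeze" is the grip in N (left out, the last holds). Time passes only in rows, so rows that repeat a pose let the fingers close. It gives the time, the measured TCP pose, the force and the opening at its end, in the units of the state.
- r.sense(): the state, without advancing time (a new reading comes with each control period).
- r.snapshot(name): name is "side" or "top"; returns (picture, depth): 384x512x3 uint8, red, green, blue; 384x512 float32, mm along the optical axis (not along the pixel's ray), 0 where there is no reading.
- r.get_calibration(name): a dict with "fovy" (degrees; the focal length in pixels is half the picture's height over the tangent of half this angle, whatever the lens; pixels are square), "cx", "cy" (the principal point, pixels), "k1" (the pictures are not rectified: a ray, as slopes to the right and down, at radius r is drawn at 1 + k1 r^2 times it, then the intrinsics apply), "position" and "attitude" of the camera in the world. Camera axes: x right, y down, z forward; pixel columns grow to the right and rows downward; lengths in mm; the calibration is good to about 2 mm. A picture is of the moment at which its call begins. get_calibration takes no time and is no camera call.
- r.hand_in(): hands the job in, once; it reports no verdict.
The state is a dict: "time": time; "joint_pos": joint angles; "qd": joint speeds; "joint_efforts": joint torques, N m; "tool_pos": TCP position; "tcp_rot": TCP orientation; "ft_force": force on the tool from outside, world axes, zero at the start; "wrist_torque": the same for the moment, N m; "finger_gap": finger opening in mm.
Only numpy, scipy, OpenCV 4.12 (cv2) and the standard library are available. Lean on these libraries where they do the work, as an engineer would, in place of code of your own. Each camera call takes 0.05 s, during which the arm holds its last target. There are 200 camera calls.

TASK

Four closed ointment jars of different sizes stand stacked on the counter, waiting for the mixer. Working from the top of the stack down, take the jars off one by one and set each, upright and fully down, into the grey mixer adapter whose bore is made for that jar's size, and let go of it. Set the jars in rather than dropping them, and leave the adapters, the brown bottle and the steel cup standing where they are.

Things in the scene. Friction and masses are not known exactly. Their poses are not given: they have to be found in the camera images.
- ointment_jar_30: closed straight-sided white ointment jar with a ribbed grey screw lid, 30 mm across over its whole height, 50 mm tall, at the top of the stack at the start. The lid is fixed on, with a 2.5 mm deep dish in its top (24 mm wide). Origin: centre of the underside; z up along the jar. Can be gripped round lid or body.
- ointment_jar_40: closed straight-sided white ointment jar with a ribbed grey screw lid, 40 mm across over its whole height, 54 mm tall, second from the top at the start. The lid is fixed on, with a 2.5 mm deep dish in its top (34 mm wide) in which the foot of the 30 mm jar stands 2 mm free all round (so that jar's underside is 51.5 mm above this one's). Origin: centre of the underside; z up along the jar. Can be gripped round lid or body.
- ointment_jar_50: closed straight-sided white ointment jar with a ribbed grey screw lid, 50 mm across over its whole height, 58 mm tall, third from the top at the start. The lid is fixed on, with a 2.5 mm deep dish in its top (44 mm wide) in which the foot of the 40 mm jar stands 2 mm free all round (so that jar's underside is 55.5 mm above this one's). Origin: centre of the underside; z up along the jar. Can be gripped round lid or body.
- ointment_jar_60: closed straight-sided white ointment jar with a ribbed grey screw lid, 60 mm across over its whole height, 62 mm tall, at the bottom, standing on the counter at the start. The lid is fixed on, with a 2.5 mm deep dish in its top (54 mm wide) in which the foot of the 50 mm jar stands 2 mm free all round (so that jar's underside is 59.5 mm above this one's). Origin: centre of the underside; z up along the jar. Can be gripped round lid or body.
- adapter_30: grey round mixer adapter for the 30 mm jar: a loose, heavy (0.55 kg) disc 86 mm across and 20 mm tall with a round blind bore 36 mm wide in its top, which widens through a 4 mm 45-degree lead-in to 44 mm at the mouth; the dark bore floor is 6 mm above its underside. All four adapters are alike outside and differ only in the bore. Origin: centre of the underside; z up.
- adapter_40: grey round mixer adapter for the 40 mm jar: a loose, heavy (0.55 kg) disc 86 mm across and 20 mm tall with a round blind bore 46 mm wide in its top, which widens through a 4 mm 45-degree lead-in to 54 mm at the mouth; the dark bore floor is 6 mm above its underside. All four adapters are alike outside and differ only in the bore. Origin: centre of the underside; z up.
- adapter_50: grey round mixer adapter for the 50 mm jar: a loose, heavy (0.55 kg) disc 86 mm across and 20 mm tall with a round blind bore 56 mm wide in its top, which widens through a 4 mm 45-degree lead-in to 64 mm at the mouth; the dark bore floor is 6 mm above its underside. All four adapters are alike outside and differ only in the bore. Origin: centre of the underside; z up.
- adapter_60: grey round mixer adapter for the 60 mm jar: a loose, heavy (0.55 kg) disc 86 mm across and 20 mm tall with a round blind bore 66 mm wide in its top, which widens through a 4 mm 45-degree lead-in to 74 mm at the mouth; the dark bore floor is 6 mm above its underside. All four adapters are alike outside and differ only in the bore. Origin: centre of the underside; z up.
- iodine_bottle: bystander: small round brown glass bottle with a yellow cap, 48 mm across, 105 mm tall, loose, standing among the jars and adapters. Origin: centre of the underside; z up.
- steel_cup: bystander: small open steel cup, 56 mm across, 64 mm tall, loose, standing to the right. Origin: centre of the underside; z up.
Things that resemble listed ones, but are neither listed nor needed, are in the scene too. Leave any green look-alike of the adapter_40 alone.

How it is judged:
By the outcome, as a careful person would: the job done as asked, in the order asked, and still so for the second after the job is handed in, with the robot touching nothing.
It also fails if it takes over 102 s, if anything falls off the work surface, if the arm or the gripper's body presses on something with over 40 N, if the wrist force passes 120 N, or if a joint passes its speed limit or range.

## Working session

There is one attempt and no reset: what is moved stays moved. The work goes in short steps, Python scripts to look and compute and a tool call to move; the robot and the scene stay as the last step left them, time stands still between calls to the robot, and variables do not carry over. Pictures are saved under pics/ and viewed, about 12 in all and at most 16, crops included, and the job is handed in when it is done.

Besides the shell and the picture viewer there is one more tool, called after "Call:" by a JSON object that holds its "op" and its "data", one argument or row to a line. move_arm: Moves the arm, as the interface text tells. Its arguments: {"type":"object","properties":{"deltas":{"type":"array","items":{"type":"array"}},"jaw":{"type":"number"},"squeeze":{"type":"number"}},"required":["deltas"]}

```bash
mkdir -p pics; ls
python3 - <<'E'
from bench import r
import cv2,numpy as np
print(r.sense())
for n in("side","top"):
    c=r.get_calibration(n);print(n,c)
    p,d=r.snapshot(n);np.savez(f"pics/{n}0.npz",p=p,d=d)
    cv2.imwrite(f"pics/{n}0.png",p[...,::-1])
E
```

```text
pics
{'time': 0.0, 'joint_pos': array([ 6.24309194e+01,  7.51586104e+00,  8.53308294e+01,  7.23756433e-04,
        8.72620521e+01, -4.89483975e+00]), 'qd': array([-0.02783825, -0.03002432,  0.04486404, -0.0277622 , -0.08794902,
       -0.005936  ]), 'joint_efforts': array([-1.63998877e-03, -5.69410193e+01, -5.00548124e+01, -1.61601483e-04,
        1.51403347e-02,  5.54200824e-06]), 'tool_pos': array([231.02460635, 553.12739343, 230.22173681]), 'tcp_rot': array([ -95.27570634,   89.89125497, -117.94998245]), 'ft_force': array([-0.5418918 , -0.51326336,  0.51499974]), 'wrist_torque': array([-0.04711587, -0.00447154, -0.01733121]), 'finger_gap': 85.3793674323359}
side {'fovy': 46.514920787871304, 'cx': 254.9611084841614, 'cy': 195.42398565752208, 'k1': -0.14517072581436002, 'position': array([ 278.86503765, -948.40864082,  806.52485561]), 'attitude': array([-126.15112524,    0.14572865,  -15.36362692])}
top {'fovy': 55.73495953194788, 'cx': 253.70782991325603, 'cy': 190.10018018774204, 'k1': 0.037668920617995184, 'position': array([ 393.80352991,  -57.36734029, 1171.55127449]), 'attitude': array([-173.97876028,   -0.30402705,  -89.37599266])}
```

View pics/top0.png

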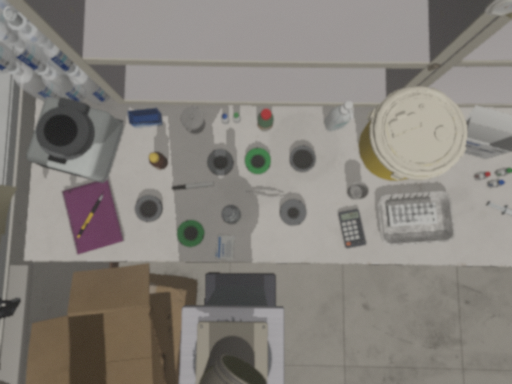

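View pics/side0.png

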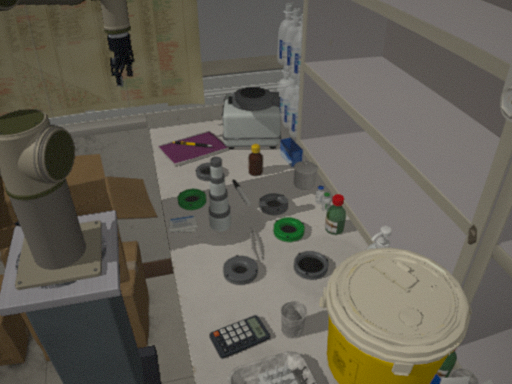

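```bash
cat > h.py <<'E'
import numpy as np,cv2
from scipy.spatial.transform import Rotation as Ro
from bench import r
class Cam:
    def __init__(s,n):
        c=r.get_calibration(n);s.n=n
        f=192/np.tan(np.radians(c['fovy']/2));s.K=np.array([[f,0,c['cx']],[0,f,c['cy']],[0,0,1.]])
        s.R=Ro.from_euler('xyz',c['attitude'],degrees=True).as_matrix();s.t=np.array(c['position']);s.k=np.array([c['k1'],0,0,0,0])
    def proj(s,P):
        q=(np.asarray(P,float).reshape(-1,3)-s.t)@s.R
        a=q[:,:2]/q[:,2:];a=a*(1+s.k[0]*(a**2).sum(1,keepdims=True))
        return a*s.K[0,0]+s.K[:2,2]
    def rays(s,uv):
        u=cv2.undistortPointsIter(np.asarray(uv,float).reshape(-1,1,2),s.K,s.k,None,None,(3,50,1e-9)).reshape(-1,2)
        return np.c_[u,np.ones(len(u))]
    def cloud(s,d):
        v,u=np.mgrid[:384,:512];ra=s.rays(np.c_[u.ravel(),v.ravel()])
        P=(ra*d.reshape(-1,1))@s.R.T+s.t;P[d.ravel()==0]=np.nan
        return P.reshape(384,512,3)
    def onplane(s,uv,z):
        w=s.rays(uv)@s.R.T;return s.t+w*((z-s.t[2])/w[:,2:])
    def ortho(s,p,x,y,z,h=60,m=.5):
        # patch: rows down = -x, cols right = -y
        n=int(2*h/m);i,j=np.mgrid[:n,:n];P=np.stack([x+h-i*m,y+h-j*m,np.full(i.shape,z)],-1)
        q=s.proj(P).reshape(n,n,2).astype(np.float32)
        return cv2.remap(p,q[...,0],q[...,1],cv2.INTER_CUBIC)
def R():return Ro.from_euler('xyz',r.sense()['tcp_rot'],degrees=True).as_matrix()
E
cat > m.py <<'E'
from h import *
px={'A':(148,207),'B':(221,161),'C':(302,156),'D':(293,210),'gr1':(258,160),'gr2':(191,233)}
C={n:Cam(n) for n in('side','top')};I={n:np.load(f'pics/{n}0.npz') for n in C}
CL={n:C[n].cloud(I[n]['d']) for n in C}
for n in C:
    z=CL[n][...,2];P=CL[n];m=(abs(P[...,1])<350)&(P[...,0]>300)&(P[...,0]<650)&(abs(z)<15);print(n,'table z',np.nanmedian(z[m]),np.nanstd(z[m]))
rows=[]
for k,u in px.items():
    x,y,_=C['top'].onplane([u],20)[0];tiles=[]
    for n in('top','side'):
        P=CL[n].reshape(-1,3);c=np.array([x,y])
        for _ in range(4):
            s=P[(np.hypot(P[:,0]-c[0],P[:,1]-c[1])<60)&(P[:,2]>14)&(P[:,2]<27)]
            cc,rad=cv2.minEnclosingCircle(s[:,:2].astype(np.float32));c=np.array(cc)
        q=P[np.hypot(P[:,0]-c[0],P[:,1]-c[1])<20]
        q=P[(np.hypot(P[:,0]-c[0],P[:,1]-c[1])<43)];
        print(k,n,np.round(c,1),'R',round(rad,1),'ztop',np.nanmedian(s[:,2]).round(1),'frac>15',(q[:,2]>16).mean().round(3))
        t=C[n].ortho(I[n]['p'],x,y,20,h=50);tiles.append(t)
    rows.append(np.vstack(tiles))
cv2.imwrite('pics/ad.png',cv2.resize(np.hstack(rows),None,fx=.65,fy=.65)[...,::-1])
P=CL['top'];m=(P[...,2]>205)&(P[...,2]<230)&(abs(P[...,1])<100)&(P[...,0]<600);print('top lid top',P[m].mean(0),m.sum())
for u in [(231,214),(157,160),(357,191),(193,118)]:print(u,P[u[1],u[0]].round())
P=CL['side'];
for u in [(217,161),(257,150),(293,309)]:print(u,P[u[1],u[0]].round())
# shelf obstacles
P=CL['top'].reshape(-1,3);s=P[(P[:,2]>240)&(abs(P[:,1])<400)&(P[:,0]>300)];print('tall min x',s[:,0].min(),np.percentile(s[:,2],[1,50,99]))
t=C['side'].ortho(I['side']['p'],0,0,0)
cv2.imwrite('pics/st.png',cv2.resize(I['side']['p'][140:260,160:280],None,fx=5,fy=5,interpolation=2)[...,::-1])
E
python3 m.py
```

```text
side table z 0.09672491484712964 3.3432076145523095
top table z -0.028507713026101555 3.2781995999261735
A top [454.1 271.4] R 43.5 ztop 19.0 frac>15 0.473
A side [454. 270.] R 44.1 ztop 19.1 frac>15 0.424
B top [605.3  48.3] R 43.3 ztop 19.4 frac>15 0.616
B side [607.3  48.2] R 45.2 ztop 19.6 frac>15 0.561
C top [ 620.  -217.5] R 43.1 ztop 18.7 frac>15 0.359
C side [ 621.3 -217.7] R 44.2 ztop 18.5 frac>15 0.33
D top [ 445.9 -186.2] R 43.3 ztop 19.6 frac>15 0.756
D side [ 447.6 -187.3] R 44.9 ztop 18.9 frac>15 0.636
gr1 top [610.6 -72.6] R 43.2 ztop 19.3 frac>15 0.613
gr1 side [612.2 -74.6] R 46.3 ztop 19.0 frac>15 0.535
gr2 top [377.  137.4] R 43.0 ztop 19.5 frac>15 0.644
gr2 side [378.8 136.5] R 45.9 ztop 19.1 frac>15 0.523
top lid top [369.97592238  14.06102658 214.26866114] 117
(231, 214) [431.  -2. 212.]
(157, 160) [595. 229.  94.]
(357, 191) [ 518. -396.    2.]
(193, 118) [734. 129.  68.]
(217, 161) [440.   4. 212.]
(257, 150) [607. 229.  91.]
(293, 309) [ 524. -361.   39.]
tall min x 797.5912192837653 [290.09658652 315.34295832 507.46264579]
```

View pics/ad.png

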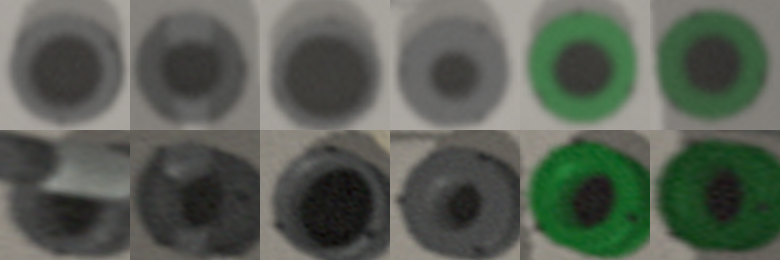

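View pics/st.png

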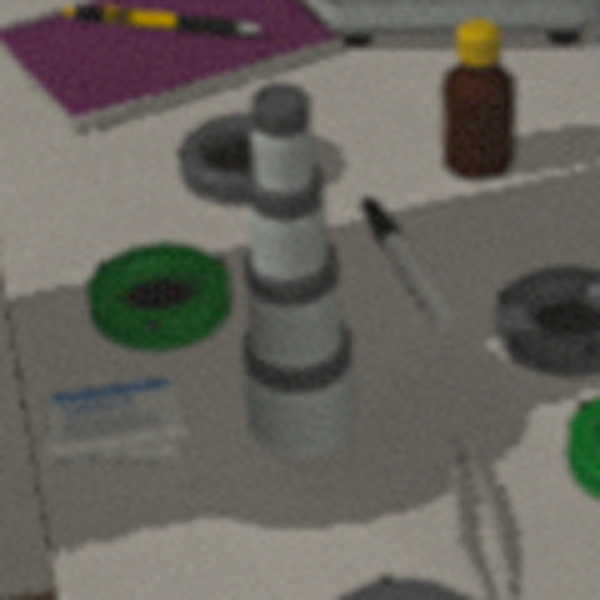

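```bash
cat > stack.py <<'E'
from h import *
from scipy.optimize import least_squares
import sys
def stack(dat,c0=(437,2),bands=((169,214,15),(117,165,20),(61,113,25),(4,58,30))):
    for lo,hi,rad in bands:
        out=[]
        for n in('side','top'):
            P=Cam(n).cloud(dat[n][1]).reshape(-1,3)
            q=P[(np.hypot(P[:,0]-c0[0],P[:,1]-c0[1])<rad+8)&(P[:,2]>lo)&(P[:,2]<hi)]
            if len(q)<15:out.append((n,len(q)));continue
            f=lambda c:np.hypot(q[:,0]-c[0],q[:,1]-c[1])-rad
            s=least_squares(f,c0,loss='soft_l1',f_scale=1.5);out.append((n,len(q),s.x.round(1),round(np.median(abs(s.fun)),2)))
            t=P[(np.hypot(P[:,0]-s.x[0],P[:,1]-s.x[1])<rad-3)&(P[:,2]>hi)&(P[:,2]<hi+12)]
            if len(t)>5: out.append(('topface',t.mean(0).round(1),len(t)))
        print(rad,out)
if __name__=='__main__':
    stack({n:(lambda z:(z['p'],z['d']))(np.load(f'pics/{n}0.npz')) for n in('side','top')})
    s=r.sense();print(R().round(3))
    # pixel-based: dark lid disc of the 30 jar in top image at z=216
    C=Cam('top');p=np.load('pics/top0.npz')['p']
    cv2.imwrite('pics/lid.png',cv2.resize(np.hstack([C.ortho(p,437,2,216.5,h=50),Cam('side').ortho(np.load('pics/side0.npz')['p'],437,2,216.5,h=50)]),None,fx=1.5,fy=1.5)[...,::-1])
E
python3 stack.py
```

```text
15 [('side', 192, array([437.9,   8.2]), np.float64(1.01)), ('topface', array([438.6,  11.2, 215.1]), 25), ('top', 66, array([433. ,   1.7]), np.float64(4.56)), ('topface', array([432.9,   1.7, 215.8]), 27)]
20 [('side', 238, array([436.8,   8.7]), np.float64(1.13)), ('topface', array([4.345e+02, 1.000e-01, 1.704e+02]), 37), ('top', 39, array([435.5,   7.7]), np.float64(1.89)), ('topface', array([432.8,  -1.7, 167.7]), 13)]
25 [('side', 291, array([437.3,   9.2]), np.float64(1.02)), ('topface', array([436.2,  -2.9, 118.9]), 46), ('top', 50, array([436.5,   7.6]), np.float64(1.55)), ('topface', array([440.2,  -7.7, 116.4]), 12)]
30 [('side', 323, array([437.9,   9.7]), np.float64(1.19)), ('topface', array([436.4,  -8. ,  63.5]), 56), ('top', 23, array([436.5,   8.9]), np.float64(0.15)), ('topface', array([434.7,  -6. ,  61.4]), 12)]
[[-0.001  0.386  0.923]
 [-0.001  0.923 -0.386]
 [-1.    -0.002 -0.   ]]
```

View pics/lid.png

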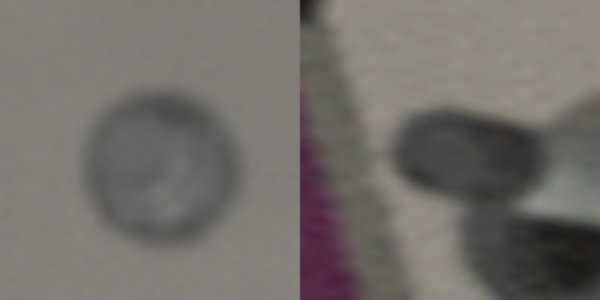

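```bash
cat >> h.py <<'E'
def plan(*w):
    """world waypoints (x,y,z) -> deltas in present tool axes"""
    s=r.sense();M=R();print('t',round(s['time'],2),'tcp',s['tool_pos'].round(1),'F',s['ft_force'].round(1),'gap',round(s['finger_gap'],1))
    for q in w:print(q,'->',(M.T@(np.array(q,float)-s['tool_pos'])).round(1))
E
python3 - <<'E'
from h import *
C=Cam('top');u=C.proj([[431,-2,216.5]]);print(u,C.onplane(u,62))
for z in(62,216):print(C.proj([[437,8.5,z]]))
plan((300,450,300),(437,8.5,300),(437,8.5,185))
E
```

```text
[[230.8395792  213.93437961]] [[437.01732575   6.95685321  62.        ]]
[[230.33319017 213.93460274]]
[[226.89331847 211.61184236]]
t 0.1 tcp [231.1 553.2 230.3] F [-0.7 -0.4 -0.4] gap 85.5
(300, 450, 300) -> [-69.6 -68.7 103.4]
(437, 8.5, 300) -> [ -69.  -423.3  400. ]
(437, 8.5, 185) -> [  46.  -423.1  400. ]
```

Call:
{"op": "move_arm", "data": {
  "deltas": [
    [[-30,0,0],0],
    [[-70,-20,20],0],
    [[-70,-55,50],0],
    [[-70,-95,90],0],
    [[-70,-140,132],0],
    [[-70,-185,175],0],
    [[-70,-230,217],0],
    [[-70,-275,260],0],
    [[-70,-320,302],0],
    [[-70,-365,345],0],
    [[-70,-405,382],0],
    [[-70,-423,400],0]
  ],
  "jaw": 1,
  "squeeze": 30
}}

```text
time: 1.6
tool_pos: [437.3, 6.1, 300.5]
tcp_rot: [-105.3, 89.9, -128.2]
ft_force: [0.1, 0.4, 0.1]
finger_gap: 85.4
```

Run:
```python
from h import *
plan((437,7.8,300),(437,7.8,185))
```

```text
t 1.6 tcp [437.3   6.1 300.5] F [0.1 0.4 0.1] gap 85.4
(437, 7.8, 300) -> [ 0.5  1.5 -1. ]
(437, 7.8, 185) -> [115.5   1.7  -0.9]
```

Call:
{"op": "move_arm", "data": {
  "deltas": [
    [[20,2,-1],0],
    [[50,2,-1],0],
    [[80,2,-1],0],
    [[105,2,-1],0],
    [[115,2,-1],0],
    [[115,2,-1],0],
    [[115,2,-1],0]
  ]
}}

```text
time: 2.48
tool_pos: [437.5, 8.4, 186.6]
tcp_rot: [-64.2, 89.9, -87.0]
ft_force: [0.1, -0.2, 1.1]
finger_gap: 85.8
```

```bash
cat > snap.py <<'E'
from h import *
import sys
nm,cam,u0,u1,v0,v1=sys.argv[1],sys.argv[2],*map(int,sys.argv[3:])
p,d=r.snapshot(cam);np.savez(f'pics/{nm}.npz',p=p,d=d)
c=p[v0:v1,u0:u1];f=min(800/c.shape[1],600/c.shape[0],5);cv2.imwrite(f'pics/{nm}.png',cv2.resize(c,None,fx=f,fy=f,interpolation=2)[...,::-1])
E
python3 snap.py g30 side 150 300 100 240; python3 -c "from h import *;plan((437,7.8,185))"
```

```text
t 2.52 tcp [437.7   8.2 186.7] F [ 0.5 -0.1  0.2] gap 85.3
(437, 7.8, 185) -> [ 1.7 -0.7 -0.5]
```

View pics/g30.png

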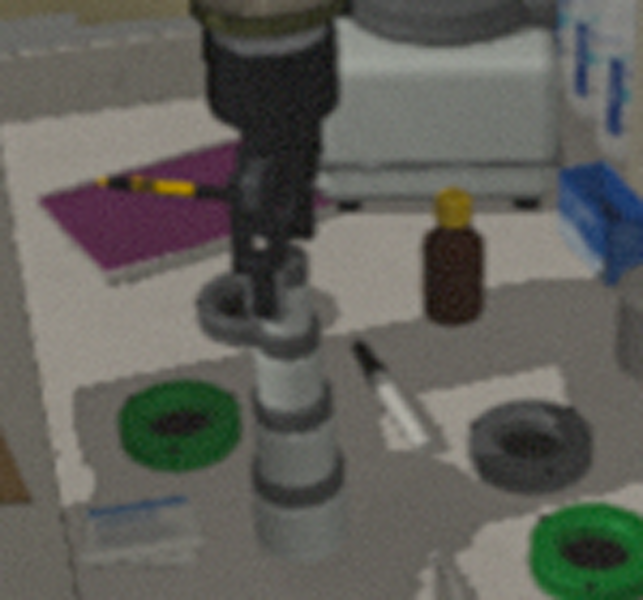

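Call:
{"op": "move_arm", "data": {
  "deltas": [
    [[0,0,0],0],
    [[0,0,0],0],
    [[0,0,0],0],
    [[0,0,0],0],
    [[0,0,0],0],
    [[0,0,0],0],
    [[0,0,0],0],
    [[0,0,0],0]
  ],
  "jaw": -1,
  "squeeze": 30
}}

```text
time: 3.52
tool_pos: [437.9, 8.2, 187.0]
tcp_rot: [-43.4, 89.9, -66.3]
ft_force: [0.2, 0.3, 5.1]
finger_gap: 29.0
```

Run:
```python
from h import *
plan((437,7.8,225),(446.5,-187,225))
```

```text
t 3.52 tcp [437.9   8.2 187. ] F [0.2 0.3 5.1] gap 29.0
(437, 7.8, 225) -> [-38.   -0.8  -0.6]
(446.5, -187, 225) -> [ -37.6 -176.6   83.8]
```

Call:
{"op": "move_arm", "data": {
  "deltas": [
    [[-6,0,0],0],
    [[-20,0,0],0],
    [[-36,0,0],0],
    [[-38,-12,6],0],
    [[-38,-38,18],0],
    [[-38,-70,33],0],
    [[-38,-105,50],0],
    [[-38,-138,65],0],
    [[-38,-163,77],0],
    [[-38,-177,84],0],
    [[-38,-177,84],0],
    [[-38,-177,84],0]
  ]
}}

```text
time: 5.03
tool_pos: [446.5, -186.8, 225.3]
tcp_rot: [-42.5, 89.9, -65.3]
ft_force: [-0.5, 0.4, 0.5]
finger_gap: 29.4
```

```bash
python3 snap.py c30 side 150 300 100 300
python3 - <<'E'
from h import *
plan((446.5,-187,60),(446.5,-187,27))
E
```

```text
t 5.08 tcp [ 446.6 -186.6  225.4] F [-0.3  0.  -0.3] gap 29.2
(446.5, -187, 60) -> [165.4  -0.2  -0.2]
(446.5, -187, 27) -> [ 1.984e+02 -1.000e-01 -2.000e-01]
```

View pics/c30.png

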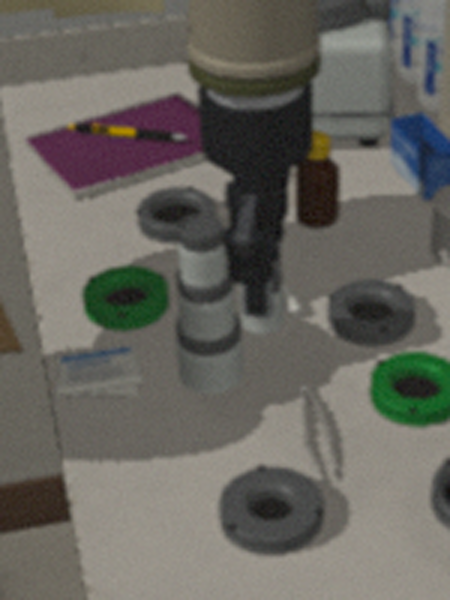

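Call:
{"op": "move_arm", "data": {
  "deltas": [
    [[15,0,0],0],
    [[45,0,0],0],
    [[80,0,0],0],
    [[115,0,0],0],
    [[140,0,0],0],
    [[155,0,0],0],
    [[165,0,0],0],
    [[175,0,0],0],
    [[183,0,0],0],
    [[189,0,0],0],
    [[193,0,0],0],
    [[195,0,0],0]
  ]
}}

```text
time: 6.58
tool_pos: [446.8, -187.0, 30.3]
tcp_rot: [-39.4, 89.9, -62.2]
ft_force: [-1.0, 0.8, -0.7]
finger_gap: 29.3
```

Run:
```python
from h import *
plan((446.5,-187,26.5))
```

```text
t 6.58 tcp [ 446.8 -187.    30.3] F [-1.   0.8 -0.7] gap 29.3
(446.5, -187, 26.5) -> [ 3.8 -0.1 -0.3]
```

Call:
{"op": "move_arm", "data": {
  "deltas": [
    [[1.5,0,0],0],
    [[3,0,0],0],
    [[4,0,0],0],
    [[4.5,0,0],0],
    [[4.5,0,0],0]
  ]
}}

```text
time: 7.2
tool_pos: [447.1, -187.2, 26.5]
tcp_rot: [-35.0, 89.9, -57.8]
ft_force: [-3.4, 1.6, 6.5]
finger_gap: 29.3
```

Call:
{"op": "move_arm", "data": {
  "deltas": [
    [[0,0,0],0],
    [[0,0,0],0],
    [[0,0,0],0],
    [[0,0,0],0],
    [[-15,0,0],0],
    [[-50,0,0],0],
    [[-100,0,0],0],
    [[-140,0,0],0],
    [[-160,0,0],0],
    [[-160,0,0],0]
  ],
  "jaw": 1
}}

```text
time: 8.45
tool_pos: [448.2, -187.6, 189.6]
tcp_rot: [-15.1, 89.6, -37.9]
ft_force: [-0.7, 0.5, -1.3]
finger_gap: 85.3
```

```bash
cat > chk.py <<'E'
from h import *
from scipy.optimize import least_squares
def cyl(P,c0,rad,lo,hi):
    q=P[(np.hypot(P[:,0]-c0[0],P[:,1]-c0[1])<rad+8)&(P[:,2]>lo)&(P[:,2]<hi)]
    if len(q)<15:return None
    s=least_squares(lambda c:np.hypot(q[:,0]-c[0],q[:,1]-c[1])-rad,c0,loss='soft_l1',f_scale=1.5)
    t=P[(np.hypot(P[:,0]-s.x[0],P[:,1]-s.x[1])<rad-3)&(P[:,2]>hi-2)&(P[:,2]<hi+15)]
    return s.x.round(1),len(q),round(np.median(abs(s.fun)),2),'topz',(np.median(t[:,2]).round(1),len(t)) if len(t) else None
E
python3 snap.py p30 side 180 330 100 310;  python3 - <<'E'
from chk import *
P=Cam('side').cloud(np.load('pics/p30.npz')['d']).reshape(-1,3)
print('30 placed',cyl(P,(446.5,-187),15,23,52))
for r_,lo,hi in((20,117,165),(25,61,113),(30,4,58)):print(r_,cyl(P,(437,8),r_,lo,hi))
plan((437,8,220),(437,8,142))
E
```

```text
30 placed (array([ 447.1, -187. ]), 113, np.float64(1.13), 'topz', (np.float64(53.3), 52))
20 (array([436.5,   9.2]), 232, np.float64(1.14), 'topz', (np.float64(166.8), 73))
25 (array([437.4,   9.2]), 242, np.float64(1.13), 'topz', (np.float64(120.2), 53))
30 (array([438.2,   9.7]), 299, np.float64(1.19), 'topz', (np.float64(66.2), 48))
t 8.5 tcp [ 447.3 -187.1  187.6] F [-0.5 -1.  -0.2] gap 85.2
(437, 8, 220) -> [-33.  175.8 -84.9]
(437, 8, 142) -> [ 45.  176.  -85.2]
```

View pics/p30.png

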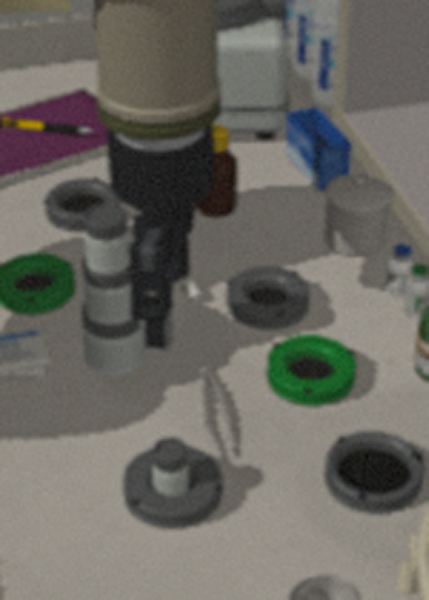

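Call:
{"op": "move_arm", "data": {
  "deltas": [
    [[-20,10,-5],0],
    [[-32,45,-22],0],
    [[-33,90,-43],0],
    [[-33,135,-65],0],
    [[-33,165,-80],0],
    [[-33,176,-85],0],
    [[-20,176,-85],0],
    [[10,176,-85],0],
    [[35,176,-85],0],
    [[48,176,-85],0],
    [[51,176,-85],0],
    [[51,176,-85],0]
  ]
}}

```text
time: 10.0
tool_pos: [437.6, 7.5, 136.4]
tcp_rot: [-18.5, 89.7, -41.3]
ft_force: [0.5, 0.6, 1.1]
finger_gap: 85.5
```

Run:
```python
from h import *
plan((437,8.2,136))
```

```text
t 10.0 tcp [437.6   7.5 136.4] F [0.5 0.6 1.1] gap 85.5
(437, 8.2, 136) -> [ 0.4  0.4 -0.8]
```

Call:
{"op": "move_arm", "data": {
  "deltas": [
    [[0,0,-1],0],
    [[0,0,-1],0],
    [[0,0,-1],0],
    [[0,0,-1],0],
    [[0,0,-1],0],
    [[0,0,-1],0],
    [[0,0,-1],0],
    [[0,0,-1],0]
  ],
  "jaw": -1,
  "squeeze": 40
}}

```text
time: 11.0
tool_pos: [437.3, 7.9, 137.2]
tcp_rot: [-9.4, 89.7, -32.2]
ft_force: [-0.8, 0.1, 5.4]
finger_gap: 38.8
```

Run:
```python
from h import *
plan((437,8,176),(606,48.2,176),(606,48.2,32),(606,48.2,27.5))
```

```text
t 11.0 tcp [437.3   7.9 137.2] F [-0.8  0.1  5.4] gap 38.8
(437, 8, 176) -> [-38.8  -0.1  -0.1]
(606, 48.2, 176) -> [-38.1 102.5 140.1]
(606, 48.2, 32) -> [105.9 102.6 139.3]
(606, 48.2, 27.5) -> [110.4 102.6 139.2]
```

Call:
{"op": "move_arm", "data": {
  "deltas": [
    [[-6,0,0],0],
    [[-20,0,0],0],
    [[-36,0,0],0],
    [[-39,8,11],0],
    [[-39,25,34],0],
    [[-39,47,64],0],
    [[-39,70,96],0],
    [[-39,90,123],0],
    [[-39,100,137],0],
    [[-38,102,140],0],
    [[-38,102,140],0]
  ]
}}

```text
time: 12.38
tool_pos: [605.4, 47.7, 176.1]
tcp_rot: [-12.0, 89.7, -34.9]
ft_force: [0.1, -0.1, -0.1]
finger_gap: 39.2
```

Run:
```python
from h import *
plan((606,48.2,60),(606,48.2,32))
```

```text
t 12.38 tcp [605.4  47.7 176.1] F [ 0.1 -0.1 -0.1] gap 39.2
(606, 48.2, 60) -> [116.1   0.8  -0.3]
(606, 48.2, 32) -> [144.1   0.9  -0.4]
```

Call:
{"op": "move_arm", "data": {
  "deltas": [
    [[12,1,0],0],
    [[35,1,0],0],
    [[65,1,0],0],
    [[95,1,0],0],
    [[112,1,0],0],
    [[122,1,0],0],
    [[130,1,0],0],
    [[137,1,0],0],
    [[142,1,0],0],
    [[144,1,0],0],
    [[144,1,0],0]
  ]
}}

```text
time: 13.75
tool_pos: [606.5, 48.1, 32.2]
tcp_rot: [-12.0, 89.7, -34.8]
ft_force: [-0.7, -0.1, 0.4]
finger_gap: 39.0
```

Run:
```python
from h import *
plan((606,48.2,28.2))
```

```text
t 13.75 tcp [606.5  48.1  32.2] F [-0.7 -0.1  0.4] gap 39.0
(606, 48.2, 28.2) -> [ 4.  -0.1 -0.5]
```

Call:
{"op": "move_arm", "data": {
  "deltas": [
    [[1.5,0,0],0],
    [[3,0,0],0],
    [[4,0,0],0],
    [[4.5,0,0],0],
    [[4.5,0,0],0]
  ]
}}

```text
time: 14.38
tool_pos: [606.6, 48.2, 28.2]
tcp_rot: [-12.2, 89.7, -35.0]
ft_force: [-3.6, -0.1, 4.4]
finger_gap: 38.8
```

Call:
{"op": "move_arm", "data": {
  "deltas": [
    [[0,0,0],0],
    [[0,0,0],0],
    [[0,0,0],0],
    [[0,0,0],0],
    [[-15,0,0],0],
    [[-50,0,0],0],
    [[-90,0,0],0],
    [[-115,0,0],0],
    [[-120,0,0],0],
    [[-120,0,0],0]
  ],
  "jaw": 1
}}

```text
time: 15.62
tool_pos: [606.0, 48.6, 148.2]
tcp_rot: [-10.1, 89.6, -32.9]
ft_force: [-0.8, -0.7, -0.1]
finger_gap: 85.4
```

```bash
python3 snap.py p40 side 180 330 100 310;  python3 - <<'E'
from chk import *
P=Cam('side').cloud(np.load('pics/p40.npz')['d']).reshape(-1,3)
print('40 placed',cyl(P,(607,48),20,24,56))
for r_,lo,hi in((25,61,113),(30,4,58)):print(r_,cyl(P,(437,8),r_,lo,hi))
plan((437,8,160),(437,8,81))
E
```

```text
40 placed (array([604.8,  48.8]), 133, np.float64(1.28), 'topz', (np.float64(58.0), 64))
25 (array([437.5,   9.4]), 299, np.float64(1.23), 'topz', (np.float64(114.9), 120))
30 (array([437.9,   9.7]), 322, np.float64(1.15), 'topz', (np.float64(64.7), 74))
t 15.68 tcp [605.4  48.6 147.2] F [-0.5  0.2 -0.5] gap 85.5
(437, 8, 160) -> [ -13.3 -102.7 -139.5]
(437, 8, 81) -> [  65.7 -102.5 -139.8]
```

View pics/p40.png

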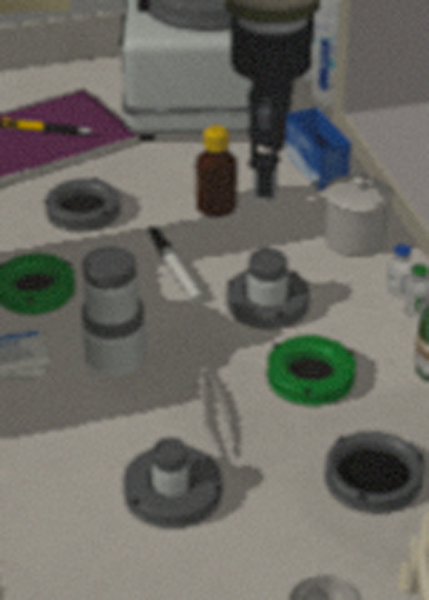

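Call:
{"op": "move_arm", "data": {
  "deltas": [
    [[-8,-8,-11],0],
    [[-13,-25,-34],0],
    [[-13,-50,-68],0],
    [[-13,-77,-105],0],
    [[-13,-96,-131],0],
    [[-13,-102,-139],0],
    [[-5,-103,-140],0],
    [[20,-103,-140],0],
    [[45,-103,-140],0],
    [[60,-103,-140],0],
    [[64,-103,-140],0],
    [[64,-103,-140],0]
  ]
}}

```text
time: 17.18
tool_pos: [437.0, 7.7, 82.9]
tcp_rot: [-22.0, 89.7, -44.8]
ft_force: [1.2, -0.2, 0.1]
finger_gap: 85.5
```

Run:
```python
from h import *
plan((437,8.4,82.5))
```

```text
t 17.18 tcp [437.    7.7  82.9] F [ 1.2 -0.2  0.1] gap 85.5
(437, 8.4, 82.5) -> [ 0.4  0.7 -0.3]
```

Call:
{"op": "move_arm", "data": {
  "deltas": [
    [[0,0.5,0],0],
    [[0,0.5,0],0],
    [[0,0.5,0],0],
    [[0,0.5,0],0],
    [[0,0.5,0],0],
    [[0,0.5,0],0],
    [[0,0.5,0],0]
  ],
  "jaw": -1,
  "squeeze": 50
}}

```text
time: 18.05
tool_pos: [438.2, 8.0, 84.1]
tcp_rot: [-9.5, 89.6, -32.3]
ft_force: [-0.0, -0.3, 6.8]
finger_gap: 48.9
```

Run:
```python
from h import *
plan((437,8,125),(454,271,125))
```

```text
t 18.05 tcp [438.2   8.   84.1] F [-0.  -0.3  6.8] gap 48.9
(437, 8, 125) -> [-40.9  -0.5  -0.8]
(454, 271, 125) -> [-41.8 248.5 -87.1]
```

Call:
{"op": "move_arm", "data": {
  "deltas": [
    [[-6,0,0],0],
    [[-20,0,0],0],
    [[-38,0,0],0],
    [[-41,16,-6],0],
    [[-41,48,-17],0],
    [[-41,88,-31],0],
    [[-41,130,-46],0],
    [[-41,172,-60],0],
    [[-41,210,-74],0],
    [[-42,237,-83],0],
    [[-42,248,-87],0],
    [[-42,248,-87],0]
  ]
}}

```text
time: 19.55
tool_pos: [453.8, 270.6, 125.5]
tcp_rot: [-11.8, 89.6, -34.5]
ft_force: [-0.4, -0.2, -0.0]
finger_gap: 49.1
```

Run:
```python
from h import *
plan((454,271,60),(454,271,34.5))
```

```text
t 19.55 tcp [453.8 270.6 125.5] F [-0.4 -0.2 -0. ] gap 49.1
(454, 271, 60) -> [65.5  0.5 -0.4]
(454, 271, 34.5) -> [90.9  0.5 -0.5]
```

Call:
{"op": "move_arm", "data": {
  "deltas": [
    [[10,0.5,0],0],
    [[28,0.5,0],0],
    [[48,0.5,0],0],
    [[62,0.5,0],0],
    [[71,0.5,0],0],
    [[79,0.5,0],0],
    [[86,0.5,0],0],
    [[90,0.5,0],0],
    [[91,0.5,0],0]
  ]
}}

```text
time: 20.68
tool_pos: [454.5, 270.8, 34.4]
tcp_rot: [-11.9, 89.6, -34.6]
ft_force: [-0.8, 0.5, -0.8]
finger_gap: 49.2
```

Call:
{"op": "move_arm", "data": {
  "deltas": [
    [[1.5,0,0],0],
    [[3,0,0],0],
    [[4,0,0],0],
    [[4.5,0,0],0],
    [[4.5,0,0],0]
  ]
}}

```text
time: 21.3
tool_pos: [454.7, 270.8, 30.6]
tcp_rot: [-11.6, 89.6, -34.3]
ft_force: [-3.1, -2.1, 5.8]
finger_gap: 49.1
```

Call:
{"op": "move_arm", "data": {
  "deltas": [
    [[0,0,0],0],
    [[0,0,0],0],
    [[0,0,0],0],
    [[0,0,0],0],
    [[-15,0,0],0],
    [[-50,0,0],0],
    [[-85,0,0],0],
    [[-100,0,0],0],
    [[-100,0,0],0]
  ],
  "jaw": 1
}}

```text
time: 22.42
tool_pos: [455.0, 271.6, 132.0]
tcp_rot: [5.3, 89.5, -17.4]
ft_force: [-0.6, 1.1, -0.2]
finger_gap: 85.3
```

```bash
python3 snap.py p50 side 150 330 100 310;  python3 - <<'E'
from chk import *
P=Cam('side').cloud(np.load('pics/p50.npz')['d']).reshape(-1,3)
print('50 placed',cyl(P,(454.5,271),25,24,60))
for r_,lo,hi in((30,4,58),):print(r_,cyl(P,(437,8),r_,lo,hi))
plan((437,8.5,120),(437,8.5,24))
E
```

```text
50 placed (array([455.6, 270.7]), 168, np.float64(1.36), 'topz', (np.float64(61.5), 70))
30 (array([437.6,   9.9]), 346, np.float64(1.16), 'topz', (np.float64(59.7), 183))
t 22.48 tcp [454.1 271.2 130.4] F [ 0.5 -0.2 -0.6] gap 85.5
(437, 8.5, 120) -> [  11.3 -248.8   85.7]
(437, 8.5, 24) -> [ 107.3 -248.7   85. ]
```

View pics/p50.png

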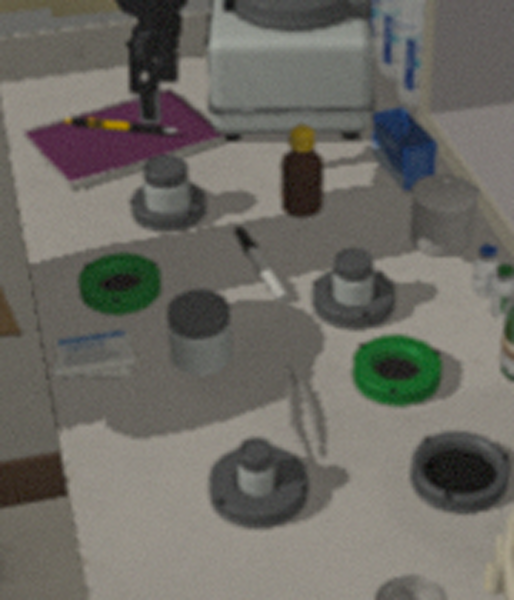

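Call:
{"op": "move_arm", "data": {
  "deltas": [
    [[5,-16,6],0],
    [[11,-48,17],0],
    [[11,-90,31],0],
    [[11,-140,48],0],
    [[11,-190,65],0],
    [[11,-230,79],0],
    [[11,-246,85],0],
    [[25,-249,86],0],
    [[55,-249,86],0],
    [[85,-249,86],0],
    [[103,-249,86],0],
    [[107,-249,86],0]
  ]
}}

```text
time: 23.98
tool_pos: [435.0, 8.6, 21.1]
tcp_rot: [-57.4, 89.8, -80.1]
ft_force: [-0.1, -0.4, 0.5]
finger_gap: 84.9
```

Run:
```python
from h import *
plan((437.3,8.8,24))
```

```text
t 23.98 tcp [435.    8.6  21.1] F [-0.1 -0.4  0.5] gap 84.9
(437.3, 8.8, 24) -> [-2.9  1.1  2.1]
```

Overshoot of 3 mm in z; correct it, then close.

Call:
{"op": "move_arm", "data": {
  "deltas": [
    [[-3,1,2],0],
    [[-3,1,2],0],
    [[-3,1,2],0]
  ]
}}

```text
time: 24.35
tool_pos: [437.9, 8.8, 24.9]
tcp_rot: [-34.6, 89.8, -57.3]
ft_force: [0.8, -1.3, 0.3]
finger_gap: 85.4
```

Call:
{"op": "move_arm", "data": {
  "deltas": [
    [[0,0,0],0],
    [[0,0,0],0],
    [[0,0,0],0],
    [[0,0,0],0],
    [[0,0,0],0],
    [[0,0,0],0],
    [[0,0,0],0]
  ],
  "jaw": -1,
  "squeeze": 60
}}

```text
time: 25.22
tool_pos: [438.6, 8.7, 25.9]
tcp_rot: [-22.3, 89.7, -45.0]
ft_force: [-2.0, 0.8, 7.3]
finger_gap: 58.6
```

Run:
```python
from h import *
plan((437.3,8.8,130),(620.5,-217.7,130))
```

```text
t 25.23 tcp [438.6   8.7  25.9] F [-2.   0.8  7.3] gap 58.6
(437.3, 8.8, 130) -> [-104.1   -0.6   -0.8]
(620.5, -217.7, 130) -> [-102.8 -138.9  255.6]
```

Call:
{"op": "move_arm", "data": {
  "deltas": [
    [[-6,0,0],0],
    [[-22,0,0],0],
    [[-48,0,0],0],
    [[-76,-5,10],0],
    [[-96,-16,30],0],
    [[-103,-33,61],0],
    [[-103,-55,102],0],
    [[-103,-79,145],0],
    [[-103,-102,187],0],
    [[-103,-122,225],0],
    [[-103,-135,249],0],
    [[-103,-139,256],0]
  ]
}}

```text
time: 26.72
tool_pos: [621.3, -219.3, 130.9]
tcp_rot: [-21.8, 89.7, -44.5]
ft_force: [-0.5, 0.4, -1.8]
finger_gap: 59.1
```

Run:
```python
from h import *
plan((621.3,-218,60),(621.3,-218,36))
```

```text
t 26.73 tcp [ 621.3 -219.3  130.9] F [-0.5  0.4 -1.8] gap 59.1
(621.3, -218, 60) -> [70.9  1.3 -0.9]
(621.3, -218, 36) -> [94.9  1.3 -1. ]
```

Call:
{"op": "move_arm", "data": {
  "deltas": [
    [[10,1,-1],0],
    [[30,1,-1],0],
    [[50,1,-1],0],
    [[65,1,-1],0],
    [[75,1,-1],0],
    [[83,1,-1],0],
    [[90,1,-1],0],
    [[94,1,-1],0],
    [[95,1,-1],0]
  ]
}}

```text
time: 27.85
tool_pos: [621.3, -218.3, 35.9]
tcp_rot: [-20.7, 89.7, -43.4]
ft_force: [0.4, 0.3, -1.3]
finger_gap: 59.1
```

Call:
{"op": "move_arm", "data": {
  "deltas": [
    [[1.5,0,0],0],
    [[3,0,0],0],
    [[4,0,0],0],
    [[4.5,0,0],0],
    [[4.5,0,0],0]
  ]
}}

```text
time: 28.48
tool_pos: [621.4, -218.4, 32.0]
tcp_rot: [-20.2, 89.7, -43.0]
ft_force: [-4.6, 0.9, 5.2]
finger_gap: 58.7
```

Call:
{"op": "move_arm", "data": {
  "deltas": [
    [[0,0,0],0],
    [[0,0,0],0],
    [[0,0,0],0],
    [[0,0,0],0],
    [[-15,0,0],0],
    [[-50,0,0],0],
    [[-95,0,0],0],
    [[-140,0,0],0],
    [[-185,0,0],0],
    [[-200,0,0],0],
    [[-200,0,0],0]
  ],
  "jaw": 1
}}

```text
time: 29.85
tool_pos: [621.3, -218.0, 233.8]
tcp_rot: [-13.3, 89.5, -36.0]
ft_force: [-0.4, 0.0, -0.4]
finger_gap: 85.4
```

```bash
python3 snap.py f_side side 150 330 100 340; python3 snap.py f_top top 120 380 90 260
python3 - <<'E'
from chk import *
P=Cam('side').cloud(np.load('pics/f_side.npz')['d']).reshape(-1,3)
for rr,c,h in((15,(447,-187),56),(20,(605.5,48.5),60),(25,(455,271),64),(30,(621,-218),68)):
    print(2*rr,cyl(P,c,rr,24,h-3.),'top expected',h)
    s=P[(np.hypot(P[:,0]-c[0],P[:,1]-c[1])<60)&(P[:,2]>14)&(P[:,2]<22)];print('  adapter',np.round(cv2.minEnclosingCircle(s[:,:2].astype(np.float32)),1) if 0 else [np.round(v,1) for v in cv2.minEnclosingCircle(s[:,:2].astype(np.float32))])
plan()
E
```

```text
30 (array([ 446.8, -186.9]), 132, np.float64(1.21), 'topz', (np.float64(53.0), 51)) top expected 56
  adapter [array([ 446.4, -187.2]), np.float64(43.7)]
40 (array([605.3,  49. ]), 154, np.float64(1.25), 'topz', (np.float64(57.8), 62)) top expected 60
  adapter [array([606.5,  46.2]), np.float64(44.2)]
50 (array([455.4, 270.6]), 175, np.float64(1.79), 'topz', (np.float64(62.2), 80)) top expected 64
  adapter [array([454.8, 269.4]), np.float64(45.5)]
60 (array([ 620.1, -217.3]), 459, np.float64(1.39), 'topz', (np.float64(64.8), 242)) top expected 68
  adapter [array([ 620.6, -217.7]), np.float64(43.8)]
t 29.95 tcp [ 619.8 -217.4  230.1] F [ 0.8  0.6 -0.7] gap 85.3
```

View pics/f_side.png

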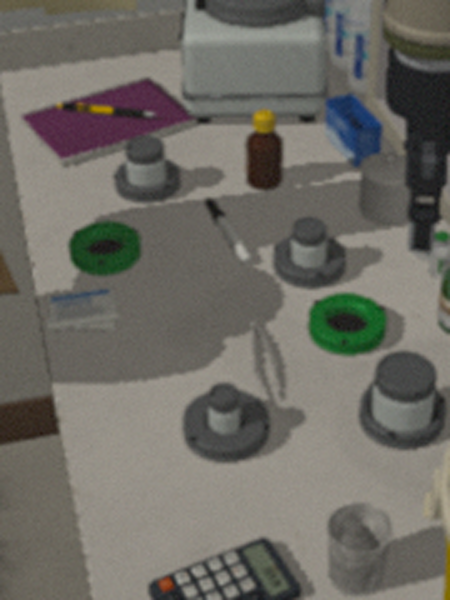

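View pics/f_top.png

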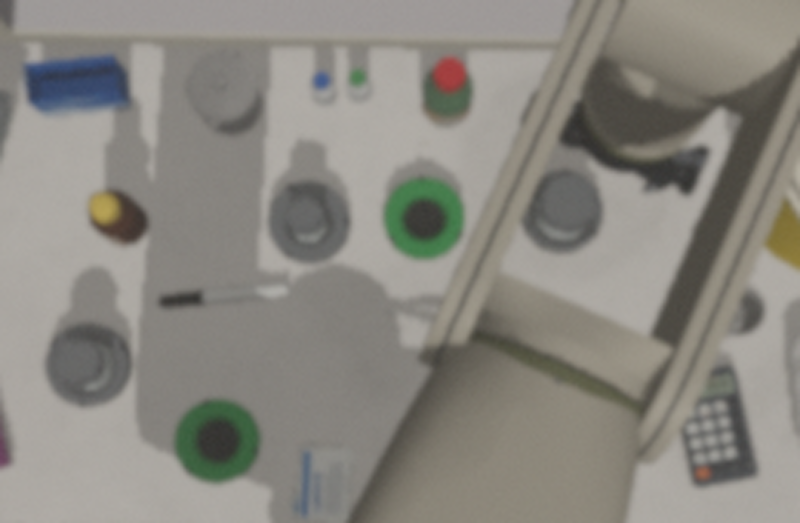

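```bash
python3 -c "from bench import r;print(r.hand_in())"
```

```text
the job is handed in; nothing more can be done
None
```

All four jars are off the stack and standing in their matching grey adapters. I took them in order (30, 40, 50, then 60 mm), lowered each to a light contact of about 4–7 N, and released it. The job was handed in at about 30 s.

**Jars:** In the last depth check, the dish floors in the lids measured 53.0, 57.8, 62.2 and 64.8 mm. Fully seated jars should give 53.5, 57.5, 61.5 and 65.5 mm. All four stand upright in the last side picture.

**Adapters and bystanders:** The adapters measured within about 2 mm of where they started, which is within measuring error. The brown bottle, steel cup and green look-alikes look unmoved in the last pictures. I did not re-measure them.

**Final state:** The gripper was open, 230 mm up and clear of everything. None of the last checks failed. One approach, to the 60 mm jar, overshot by about 3 mm in open air, and I corrected it before gripping.

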